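Tighten and pin the last castle nut of a battery cell press

TASK

One tie rod of the battery cell press still has a slack castle nut and no pin. Tighten that nut (clockwise) until it bites firmly on its washer, then turn it just a little further, not back, until a slot lines up with the hole through the rod. Push the red safety pin from the tray fully home through slot, rod and slot and let go, the nut still tight; leave the other things on the desk where they are.

Things in the scene. Friction and masses are not known exactly. Their poses are not given: they have to be found in the camera images.
- press: Battery cell press, fixed: two aluminium plates 200 x 200 mm, silver pouch cells between; origin under its middle, top face 68 mm above the desk. Near its corners, 70 mm from the middle in its x and y, stand four upright M20 rods with brass castle nuts. Three are done (red pin through, sticking out up to 46 mm from the rod's axis); one, on any corner, has no pin: that is the job.
- hole (a point): Centre of the cross hole through the end of the rod that has no pin. x runs along the level hole (open at both ends, 6.5 mm wide), z up. A black line across the rod's flat end shows the hole's direction. Hole axis 24 mm, rod top 33 mm above the top plate; rod 20 mm in diameter.
- nut_mid (a point): The slack castle nut on that rod: middle of it, on the axis. 30 mm across flats, 35 over corners, 24 tall, foot 4 mm above the plate; the upper 8 mm is the crown with six slots 6.5 mm wide, one in the middle of each flat. x points out through one slot (so one every 60 degrees), z up. Grip it on two opposite flats from above.
- nut_foot (a point): Middle of the nut's underside, axes as nut_mid. Clockwise from above tightens (sinks 0.4 mm per rad). It runs with an even drag of about 0.22 N m; when it comes down hard on the washer, 0.5 to 1.9 rad on from the start, which cannot be seen, it takes about 0.42 N m (felt while it turns slowly). It stays where it is left. The pin passes if a slot is within some 3 degrees of the hole.
- washer_top (a point): Middle of the upper face of the steel washer under the nut (34 mm in diameter, upper face 4 mm above the plate: finger tips must stay above it). Once the nut bites, it presses the washer down with it (0.4 mm per rad, too little to see).
- face (a point): Point of the press's top plate under that washer, on the rod's axis; z up.
- kit_tray: Grey-blue kitting tray with the pin, fixed, left or right of the press: 180 (x) x 120 x 14 mm, floor and walls 3 mm thick, origin under its middle. A second tray like it holds three cells on the other side.
- pin_grip (a point): Red safety pin lying level in the tray, its axis 10 mm above the desk. This point, on the axis, is where to hold it: the flat-sided grip, 30 mm long (x, from 12 mm behind this point to 18 ahead), 12 wide (y), 14 tall (z). x points along the steel shaft to its tip. The tray walls are 30 mm or more from its sides.
- pin_home (a point): Point on the pin's axis that is at the hole's centre when the pin is home; 34 mm ahead (+x) of pin_grip, same axes. Shaft 4.5 mm in diameter, tip 31 mm ahead of this point, its last 4 mm tapered; the shoulder of the grip is 16 mm behind this point and meets the nut's flat when home. It may go in from either end of the hole.
- spare_nut_mid (a point): Middle of a spare brass castle nut of the same size, in the pin's tray; leave it.
- cell0_mid (a point): Middle of a grey cell (18 mm in diameter, 65 long) lying in the second tray; leave it.
- cell1_mid (a point): Middle of a second such cell; leave it.
- cell2_mid (a point): Middle of a third such cell; leave it.
- bms_board_mid (a point): Middle of a loose dark circuit board (62 x 105 x 10 mm) on the desk; leave it.
- plug_mid (a point): Middle of a loose orange terminal plug (20 x 62 x 14 mm) on the desk; leave it.
- driver_mid (a point): A point on a loose yellow screwdriver, 170 mm long, on the desk; leave it.

How it is judged:
By the outcome, as a careful person would: the job done as asked, in the order asked, and still so for the second after the job is handed in, with the robot touching nothing.
It also fails if it takes over 72 s, if anything falls off the work surface, if the arm or the gripper's body presses on something with over 40 N, if the wrist force passes 120 N, or if a joint passes its speed limit or range.

ROBOT

A 6-joint arm with a two-finger parallel gripper is mounted at the origin on the work surface. World frame = base frame: x ahead of the robot, y to its left, z up, the work surface at z = 0. Lengths are in mm, angles in rad, forces in N, time in s.
With the tool pointing down it reaches from about 400 to 925 mm from the base axis. Payload 12.5 kg.
Tool frame: the origin (TCP) lies on the front face of the gripper's body, between the roots of the fingers; the fingertips stand 78 mm ahead of it and the grasp point (between the pads) lies 59 mm ahead of it (env.nose_length is the distance from the TCP to the fingertips, in mm); z points along the fingers, y is the line along which they close (so a half turn about z gives the same grasp; the last joint's range is limited). The gripper opens to 95 mm and grips with 3 to 60 N. Pads are 20 mm wide; open, the fingers measure 119 mm over their backs; the gripper's body (75 mm by 180 mm) begins 59 mm behind the grasp point.
Start: joints at [1.12, 0.491, 1.559, -0, 1.092, -0.106], TCP at [211.236, 588.232, 292.261] pointing down, gripper open.
Joint ranges: [-3.1, 3.1], [-0.84, 2.19], [0.05, 2.79], [-1.13, 4.28], [0.06, 2.93], [-2.69, 2.69]. Speed limits (rad/s): [2.22, 2.22, 2.79, 3.14, 3.14, 3.14].

INTERFACE

Orientations are given as [roll, pitch, yaw] about the fixed x, y, z axes, in that order (R = Rz(yaw) Ry(pitch) Rx(roll)).
In Python, from cell import env gives the robot as it stands.
- The arm moves only by the tool jog_arm, never from a script. Its argument "motion" is a list of rows, each a list of 7 numbers: the turn, a rotation vector about the tool's x, y, z in degrees, then the shift along the tool's x, y, z in mm, then the finger opening in mm, from 0 to 95.1. In form: [[wx, wy, wz, x, y, z, hand], ...]. A call has 1 to 10 rows; each row shifts and turns the commanded pose from where the row before left it, along the tool's axes as they then stand; what a row does not reach is not made up. A row lasts 1/8 s, in which the tool goes at most 62.5 mm and 10.7 degrees, less where a joint would pass 70% of its speed; a pose out of reach is approached as far as the arm can. A call is refused whole if a number of a shift passes 62.5 or a number of a turn 10.7, either way. A call with a gripper value outside its range is refused whole. The fingers move at their own pace and stop on an object; the grip force is fixed at half the most. Time passes only in rows, so rows that do not move let the fingers close. It gives the time, the measured TCP pose, the force, the opening and the grip force at its end, in the units of the state.
- env.state(): the state, without advancing time (a new reading comes with each control period).
- env.read_camera(name): name is "scene" or "top"; returns a dict with "color" (384x512x3 uint8, red, green, blue), "z_map" (384x512 float32, mm along the optical axis (not along the pixel's ray), 0 where there is no reading), "camera_matrix" (3x3 intrinsics, pixels), "world_to_cam" (4x4, takes a point from world to camera coordinates). Camera axes: x right, y up, looking along -z (the intrinsics and any distortion apply to the point x, -y, -z); pixel columns grow to the right and rows downward; lengths in mm; the calibration is good to about 2 mm. A picture is of the moment at which its call begins.
- env.job_done(): hands the job in; it is judged then, once.
Trained networks look in the newest picture that a camera, given by its name, has taken for a name from the list of things; names that differ only in an ending like _2 or _b are one class to them, and where a whole thing is asked for, a point or a joint stands for the part that bears it (a point fixed in the world has none). Each returns a list of dicts, best first, with "score" (0 to 1); they miss things now and then, are a little off and sometimes report something else, mostly with a low value. They report only what shows in the picture. A call takes as long as a camera call.
- env.recognise(camera, thing): "location" ([column, row] in pixels, amid what is visible of it).
The state is a dict: "t": time; "joints": joint angles; "qvel": joint speeds; "tau": joint torques, N m; "eef_pos": TCP position; "tcp_rot": TCP orientation; "ft_force": force on the tool from outside, world axes, zero at the start; "moment": the same for the moment, N m; "opening": opening from 0.0 (shut) to 1.0 (fully open); "grip_force": force on a finger pad.
Only numpy, scipy, OpenCV 4.12 (cv2) and the standard library are available. Lean on these libraries where they do the work, as an engineer would, in place of code of your own. Each camera call takes 0.05 s, during which the arm holds its last target. There are 200 camera calls.

## Working session

There is one attempt and no reset: what is moved stays moved. The work goes in short steps, Python scripts to look and compute and a tool call to move; the robot and the scene stay as the last step left them, time stands still between calls to the robot, and variables do not carry over. Pictures are saved under pics/ and viewed, at most 10 in all, crops included, and the job is handed in when it is done.

Besides the shell and the picture viewer there is one more tool, called as name(argument=value, ...) on one line, values as JSON. jog_arm: Moves the arm, as the interface text tells. Its arguments: {"type":"object","properties":{"motion":{"type":"array"}},"required":["motion"]}

```bash
ls; mkdir -p pics
cat > h.py <<'E'
from cell import env
import numpy as np, cv2
def shot(n):
    return env.read_camera(n)
def unproj(c,u,v,z=None,d=None):
    """pixel -> world; on plane world z, or at depth d"""
    K=c["camera_matrix"];T=np.linalg.inv(c["world_to_cam"])
    a=np.array([(u-K[0,2])/K[0,0],-(v-K[1,2])/K[1,1],-1.])
    r=T[:3,:3]@a;o=T[:3,3]
    s=d if d is not None else (z-o[2])/r[2]
    return o+s*r
def proj(c,p):
    K=c["camera_matrix"];q=c["world_to_cam"]@np.append(p,1)
    x,y,z=q[0],-q[1],-q[2]
    return np.array([K[0,0]*x/z+K[0,2],K[1,1]*y/z+K[1,2]])
def save(img,n): cv2.imwrite("pics/"+n,img[...,::-1])
E
python3 - <<'E'
from h import *
for n in("top","scene"):
    c=shot(n);save(c["color"],n+"0.png");T=np.linalg.inv(c["world_to_cam"])
    print(n,c["camera_matrix"].round(1).tolist(),T[:3,3].round(),(-T[:3,2]).round(2),T[:3,0].round(2))
    for t in["hole","nut_mid","pin_grip","pin_home","press","kit_tray","spare_nut_mid"]:
        r=env.recognise(n,t)
        print(t,[(np.round(x["location"],1).tolist(),round(x["score"],2)) for x in r[:3]])
s=env.state();print(s)
E
```

```text
pics
top [[476.7, 0.0, 261.7], [0.0, 476.7, 187.4], [0.0, 0.0, 1.0]] [ 383.   -8. 1974.] [ 0.07 -0.   -1.  ] [-0.01 -1.    0.  ]
hole []
nut_mid []
pin_grip []
pin_home []
press [([260.3, 173.7], 0.97)]
kit_tray [([343.3, 198.6], 0.78), ([180.6, 204.8], 0.21)]
spare_nut_mid []
scene [[426.1, 0.0, 250.4], [0.0, 426.1, 191.0], [0.0, 0.0, 1.0]] [1048.  632. 1113.] [-0.39 -0.49 -0.78] [-0.77  0.64 -0.01]
hole []
nut_mid [([229.9, 230.1], 0.6), ([199.2, 155.3], 0.49), ([195.4, 145.9], 0.35)]
pin_grip [([196.5, 143.5], 0.53)]
pin_home [([194.1, 143.8], 0.39)]
press [([234.7, 216.1], 0.73)]
kit_tray [([204.4, 143.4], 0.84)]
spare_nut_mid [([198.7, 152.5], 0.58)]
{'t': 0.8, 'joints': array([ 1.12044869e+00,  4.90883007e-01,  1.55888703e+00,  4.03142916e-05,
        1.09170753e+00, -1.05569781e-01]), 'qvel': array([-9.73301644e-04,  1.98505080e-03, -5.79964680e-05, -5.50720005e-04,
       -9.47726560e-04, -1.27358869e-03]), 'tau': array([-1.01141730e-03, -6.12423563e+01, -2.58411741e+01,  6.93208538e-02,
        4.45077242e-02, -1.32444566e-05]), 'eef_pos': array([211.20237974, 588.24764136, 292.27597842]), 'tcp_rot': array([ 3.14147444e+00, -2.34510804e-05,  2.79679622e+00]), 'ft_force': array([-0.28258572,  0.59413014, -1.41941725]), 'moment': array([-0.00534065,  0.01724794,  0.0153632 ]), 'grip_force': 0.0, 'opening': 1.001846077311769}
```

Run:
```python
import cv2
a=cv2.imread("pics/top0.png")[110:260,130:400];cv2.imwrite("pics/topc.png",cv2.resize(a,None,fx=2.9,fy=2.9,interpolation=cv2.INTER_CUBIC))
b=cv2.imread("pics/scene0.png")[110:310,120:380];cv2.imwrite("pics/scenec.png",cv2.resize(b,None,fx=3,fy=3,interpolation=cv2.INTER_CUBIC))
```

```text
(no output)
```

View pics/topc.png

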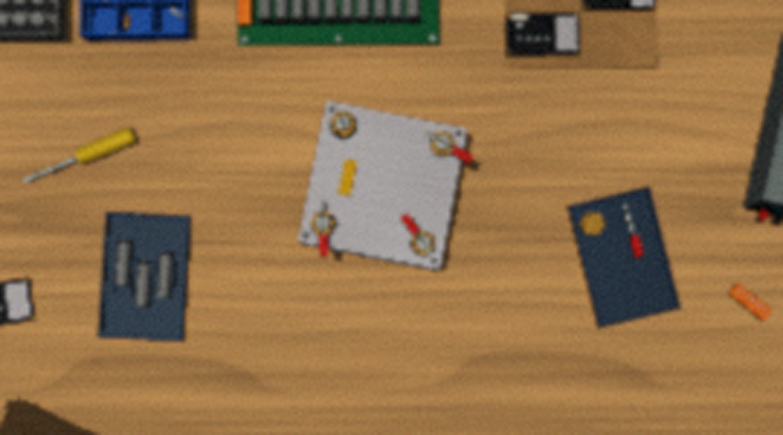

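View pics/scenec.png

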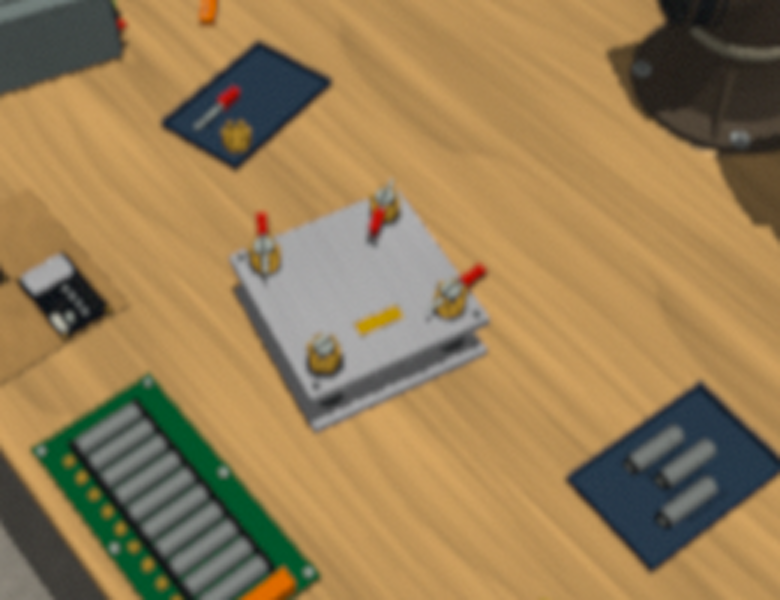

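Run:
```python
from h import *
acc={}
for n in("top","scene"):
    L=[env.read_camera(n) for _ in range(8)]
    A=np.mean([c["color"].astype(float) for c in L],0);print(n,np.std([c["color"].astype(float) for c in L],0).mean())
    Z=np.median([c["z_map"] for c in L],0)
    np.savez(n+"_avg.npz",A=A,Z=Z,K=L[0]["camera_matrix"],W=L[0]["world_to_cam"]);acc[n]=A
T=acc["top"];S=acc["scene"]
f=lambda a,u,v,r:cv2.resize(np.clip(a[v-r:v+r,u-r:u+r],0,255).astype(np.uint8),(390,290),interpolation=cv2.INTER_NEAREST)
def f(a,u,v,r):
    p=a[v-r:v+r,u-r:u+r];return cv2.resize(np.clip(p,0,255).astype(np.uint8),(290,290),interpolation=cv2.INTER_CUBIC)
im=np.vstack([np.hstack([f(T,248,153,8),f(T,349,190,13)]),np.hstack([f(S,227,227,14),f(S,196,147,16)])])
save(im,"zoom.png")
```

```text
top 2.3645199309520577
scene 0.7852081539293336
```

View pics/zoom.png

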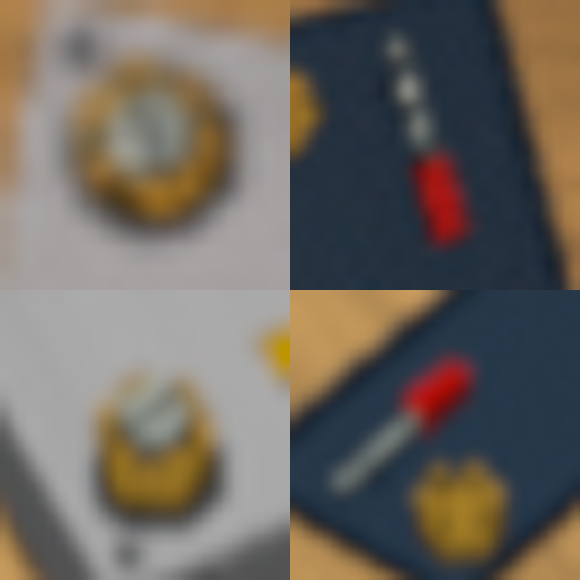

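```bash
cat > fit.py <<'E'
from h import *
from scipy.optimize import minimize
def load(n):
    d=np.load(n+"_avg.npz");return dict(A=d["A"],Z=d["Z"],camera_matrix=d["K"],world_to_cam=d["W"])
def world(c,u0,v0,r,ss,z):
    g=(np.arange((2*r+1)*ss)+.5)/ss-.5-r
    U,V=np.meshgrid(u0+g,v0+g)
    K=c["camera_matrix"];T=np.linalg.inv(c["world_to_cam"])
    a=np.stack([(U-K[0,2])/K[0,0],-(V-K[1,2])/K[1,1],-np.ones_like(U)],-1)@T[:3,:3].T
    return T[:3,3]+a*((z-T[2,3])/a[...,2])[...,None]
def resid(c,W,u0,v0,r,ss,p,th,R):
    cx,cy,w,s=p
    X=W[...,0]-cx;Y=W[...,1]-cy
    disk=np.hypot(X,Y)<10; line=disk&(abs(-X*np.sin(th)+Y*np.cos(th))<w/2)
    n=2*r+1; ds=lambda m:cv2.GaussianBlur(m.astype(float).reshape(n,ss,n,ss).mean((1,3)),(0,0),max(s,.15))
    D=ds(disk&~line);Lm=ds(line);O=1-D-Lm
    wx=world(c,u0,v0,r,1,101); X1=wx[...,0]-cx;Y1=wx[...,1]-cy
    m=np.hypot(X1,Y1)<R
    B=np.stack([D,Lm,O,O*X1/10,O*Y1/10],-1)[m]
    I=c["A"][v0-r:v0+r+1,u0-r:u0+r+1][m]
    x,*_=np.linalg.lstsq(B,I,rcond=None)
    return ((B@x-I)**2).sum(1).mean()+.0,x,m.sum()
def cost(p,*a):
    pen=(max(0,1-p[2])+max(0,p[2]-3.5)+max(0,.3-p[3])+max(0,p[3]-1.5))*1e3
    return resid(*a[:6],p,*a[6:])[0]+pen
if __name__=="__main__":
  for n,u0,v0 in(("top",247,152),("scene",228,225)):
    c=load(n)
    c0=unproj(c,*((247.5,152.3) if n=="top" else (227.8,225)),z=101)
    for ss in(8,):
      W=world(c,u0,v0,9,ss,101);out=[]
      for th in range(0,180,10):
        o=minimize(cost,[c0[0],c0[1],2,.7],args=(c,W,u0,v0,9,ss,np.radians(th),11.5),method="Nelder-Mead",options=dict(initial_simplex=np.array([c0[0],c0[1],2,.7])+np.array([[0,0,0,0],[2,0,0,0],[0,2,0,0],[0,0,.7,0],[0,0,0,.3]])))
        out.append((o.fun,th,o.x))
      print(n,ss,[round(q[0],1) for q in out])
      b=min(out,key=lambda q:q[0]);print(b[1],b[2].round(2),resid(c,W,u0,v0,9,ss,b[2],np.radians(b[1]),11.5)[1:])
E
python3 fit.py
python3 - <<'E'
from fit import *
c=load("top")
# pin in both cams; press geometry
for n in("top","scene"):
    c=load(n);A=c["A"];m=((A[...,0]>120)&(A[...,1]<60)&(A[...,2]<60)).astype(np.uint8)
    k,l,st,ce=cv2.connectedComponentsWithStats(m)
    for i in range(1,k):
        if st[i,4]>3: print(n,ce[i].round(1),st[i,4],unproj(c,*ce[i],z=10 if 0 else 17).round(1))
E
```

```text
top 8 [np.float64(128.6), np.float64(73.6), np.float64(82.2), np.float64(108.3), np.float64(124.9), np.float64(160.1), np.float64(180.2), np.float64(217.0), np.float64(214.8), np.float64(215.4), np.float64(213.7), np.float64(133.5), np.float64(190.6), np.float64(152.6), np.float64(194.8), np.float64(219.7), np.float64(212.1), np.float64(188.7)]
10 [662.9   42.71   2.61   0.68] (array([[149.63920832, 155.84271921, 152.32430192],
       [ 68.47279695,  59.11922422,  42.77354936],
       [116.42635755,  81.40534224,  33.25453737],
       [ 15.02918987,  23.6291358 ,  28.57072474],
       [ 18.25276539,  16.09483183,  10.37680186]]), np.int64(26))
scene 8 [np.float64(54.1), np.float64(107.5), np.float64(130.1), np.float64(136.0), np.float64(136.5), np.float64(125.2), np.float64(123.3), np.float64(123.1), np.float64(120.9), np.float64(119.8), np.float64(130.0), np.float64(137.1), np.float64(132.8), np.float64(132.9), np.float64(121.2), np.float64(110.5), np.float64(88.0), np.float64(51.4)]
170 [665.63  44.95   1.57   1.18] (array([[ 170.93199545,  188.94686195,  192.54877625],
       [ -83.61916146, -136.29390508, -195.88291653],
       [ 124.91915504,  103.0278231 ,   69.91858028],
       [ -21.03093594,  -27.24242102,  -35.50445511],
       [ -33.88396795,  -23.71963823,  -12.19186161]]), np.int64(38))
top [288.9 162.8] 20 [ 629.6 -125.2   17. ]
top [392.6 183.8] 5 [ 539.4 -551.6   17. ]
top [271.4 187.3] 12 [528.3 -52.1  17. ]
top [241.3 194.1] 16 [501.4  71.9  17. ]
top [349.1 194.2] 16 [ 497.8 -371.2   17. ]
top [431.5 229.5] 4 [ 350.7 -705.6   17. ]
top [420.5 230.5] 4 [ 346.9 -660.5   17. ]
scene [159.8 117.8] 4 [ 527.4 -565.7   17. ]
scene [195.7 141.4] 23 [ 496.4 -368.6   17. ]
scene [245.3 182.7] 23 [482.9 -98.1  17. ]
scene [206.9 184.6] 15 [ 586.4 -175.2   17. ]
scene [277.2 201.6] 26 [454.6  30.5  17. ]
```

Run:
```python
from fit import *
G=np.arange(-24,33,3)
print(G.tolist())
for n,u0,v0,c0 in(("top",247,152,(662.9,42.7)),("scene",228,225,(665.6,45))):
  c=load(n)
  for ss in(1,2,8):
   for R in(10,11.5,13):
    W=world(c,u0,v0,9,ss,101);out=[]
    for th in G:
      x0=np.array([*c0,2,.8])
      o=minimize(cost,x0,args=(c,W,u0,v0,9,ss,np.radians(th),R),method="Nelder-Mead",options=dict(initial_simplex=x0+np.array([[0,0,0,0],[2,0,0,0],[0,2,0,0],[0,0,.7,0],[0,0,0,.3]])))
      out.append((o.fun,th,o.x))
    b=min(out,key=lambda q:q[0]);print(n,ss,R,[int(q[0]) for q in out],b[1],b[2].round(1))
# pin axis in both cams: shaft pixels + grip, PCA on bright/red within tray region
for n,(u0,u1,v0,v1) in(("top",(340,356,178,200)),("scene",(182,204,134,156))):
    c=load(n);A=c["A"][v0:v1,u0:u1];bg=np.median(A.reshape(-1,3),0)
    wgt=np.abs(A-bg).sum(2);V,U=np.mgrid[v0:v1,u0:u1]
    red=(A[...,0]-A[...,1]>50);sh=(wgt>60)&(abs(A[...,0]-A[...,1])<45)
    if n=="scene": sh&=(A[...,2]>A[...,0]*.75)
    f=lambda m,z:unproj(c,(U*wgt)[m].sum()/wgt[m].sum(),(V*wgt)[m].sum()/wgt[m].sum(),z=z)
    g,s=f(red,14 if n=="top" else 12),f(sh,11)
    m=sh|red
    P=np.array([unproj(c,u,v,z=11) for u,v in zip(U[m],V[m])]);w=wgt[m];mu=(P*w[:,None]).sum(0)/w.sum()
    C=np.cov((P-mu)[:,:2].T,aweights=w);e=np.linalg.eigh(C);
    d=e[1][:,1]; d*=np.sign(d@(s-g)[:2])
    print(n,"grip",g.round(1),"shaft",s.round(1),red.sum(),sh.sum(),"ang",np.degrees(np.arctan2(*(s-g)[1::-1])),"pca",np.degrees(np.arctan2(d[1],d[0])))
```

```text
[-24, -21, -18, -15, -12, -9, -6, -3, 0, 3, 6, 9, 12, 15, 18, 21, 24, 27, 30]
top 1 10 [186, 183, 196, 196, 196, 201, 201, 171, 135, 134, 171, 149, 107, 87, 54, 82, 53, 46, 46] 27 [665.7  42.6   2.    0.9]
top 1 11.5 [199, 208, 210, 198, 194, 198, 202, 198, 175, 175, 176, 165, 147, 135, 135, 160, 92, 92, 92] 24 [663.9  41.6   2.8   1.1]
top 1 13 [230, 210, 210, 212, 221, 202, 202, 198, 198, 195, 196, 183, 181, 185, 160, 174, 176, 175, 157] 30 [664.5  42.5   2.    1. ]
top 2 10 [197, 193, 225, 189, 122, 235, 85, 100, 58, 24, 20, 23, 23, 35, 32, 26, 25, 22, 33] 6 [662.9  43.    2.3   0.8]
top 2 11.5 [195, 211, 201, 212, 219, 222, 160, 130, 127, 60, 67, 65, 67, 78, 85, 75, 87, 76, 84] 3 [663.1  43.2   2.4   0.8]
top 2 13 [209, 202, 196, 205, 215, 205, 178, 166, 169, 95, 104, 99, 100, 107, 106, 114, 103, 110, 130] 3 [664.   43.1   2.4   0.7]
top 8 10 [186, 186, 188, 186, 99, 92, 91, 117, 103, 46, 43, 29, 32, 37, 38, 37, 37, 21, 28] 27 [665.   42.4   1.4   0.7]
top 8 11.5 [211, 212, 217, 219, 217, 179, 160, 165, 110, 69, 61, 68, 72, 77, 86, 85, 86, 85, 87] 6 [662.5  42.8   1.    0.7]
top 
[... 796 characters left out ...]
, 100, 108, 116, 109, 114, 143, 144, 154, 181, 198, 205, 186, 194] -6 [665.5  45.2   2.1   1.1]
scene 8 10 [73, 57, 48, 52, 41, 34, 29, 29, 34, 44, 58, 73, 97, 98, 90, 91, 96, 97, 97] -6 [665.4  45.2   2.2   1.1]
scene 8 11.5 [95, 90, 84, 75, 58, 48, 47, 49, 55, 64, 80, 94, 105, 117, 125, 134, 136, 139, 144] -6 [665.5  44.9   1.7   1.2]
scene 8 13 [149, 136, 130, 123, 115, 112, 117, 113, 119, 131, 141, 153, 166, 194, 185, 196, 201, 197, 200] -9 [665.1  45.7   1.4   1.2]
top grip [ 497.1 -372.1   14. ] shaft [ 536.1 -366.4   11. ] 27 26 ang 8.186411178176932 pca 5.173018433500013
scene grip [ 494.5 -371.5   12. ] shaft [ 531.2 -361.4   11. ] 35 28 ang 15.370984200351948 pca 16.876763151614256
```

jog_arm(motion=[[0, 0, 0, -45, -14, 0, 70], [0, 0, 0, -45, -14, 0, 70], [0, 0, 0, -45, -14, 0, 70], [0, 0, 0, -45, -14, 0, 70], [0, 0, 0, -45, -14, 0, 70], [0, 0, 0, -45, -14, 0, 70], [0, 0, 0, -45, -14, 0, 70], [0, 0, 0, -45, -14, 0, 70]])

```text
t: 2.6
eef_pos: [513.4, 360.1, 292.3]
tcp_rot: [3.141, 0.0, 2.797]
ft_force: [-0.0, 1.0, 0.6]
opening: 0.735
grip_force: 0.0
```

```bash
cat > ray.py <<'E'
from fit import *
def rays(c,u0,v0,r,ss):
    a=world(c,u0,v0,r,ss,110);b=world(c,u0,v0,r,ss,68);return a,b
def labels(a,b,cx,cy,th,ph,w,zs=np.arange(102,67.9,-.5)):
    lab=np.full(a.shape[:2],-1)
    for z in zs:
        P=a+(b-a)*(110-z)/42; X=P[...,0]-cx;Y=P[...,1]-cy;r=np.hypot(X,Y);free=lab<0
        if z<=101: 
            rod=r<10; top=z>100.4
            ln=abs(-X*np.sin(th)+Y*np.cos(th))<w/2
            lab[free&rod]=np.where(top,np.where(ln,1,0),2)[()] if not top else np.where(ln,1,0)[free&rod]
            free=lab<0
        if 72<z<=97.0:
            k=np.mod(np.arctan2(Y,X)-ph+np.pi/6,np.pi/3)-np.pi/6
            ins=(r*np.cos(k)<15); slot=(abs(r*np.sin(k))<3.25)&(z>89.0)
            hit=free&ins&~slot
            face=np.floor(np.mod(np.arctan2(Y,X)-ph+np.pi/6,2*np.pi)/(np.pi/3)).astype(int)
            if z>96.4: L=np.full(r.shape,3)
            elif z>88.4 : L=np.where(r*np.cos(k)<13.5,4,5+face)   # slot floors/walls vs faces
            else: L=5+face
            if 88.4<z<=89.0: L=np.where(r*np.cos(k)<14.5,4,L)
            lab[hit]=L[hit]; free=lab<0
        if z<=72: lab[free&(r<17)]=11
    lab[lab<0]=12
    return lab
def cost2(p,th,ph,c,a,b,r,ss,wx,I,R,ret=False):
    cx,cy,w,s=p
    pen=(max(0,1-w)+max(0,w-3.5)+max(0,.3-s)+max(0,s-1.5))*1e3
    l=labels(a,b,cx,cy,th,ph,w);n=2*r+1
    B=np.stack([cv2.GaussianBlur((l==k).astype(float).reshape(n,ss,n,ss).mean((1,3)),(0,0),max(s,.15)) for k in range(13)],-1)
    m=np.hypot(wx[...,0]-cx,wx[...,1]-cy)<R
    Bm=B[m];Im=I[m];lam=.05
    pri=np.array([[150,158,155],[60,60,55],[120,125,120],[170,125,40],[90,65,20]]+[[150,105,30]]*6+[[130]*3,[165,165,165]],float)
    x=pri+np.linalg.solve(Bm.T@Bm+lam*np.eye(13),Bm.T@(Im-Bm@pri))
    f=((Bm@x-Im)**2).sum()+lam*((x-pri)**2).sum()
    return (f/m.sum()+pen) if not ret else (x,)
E
cat > runray.py <<'E'
from ray import *;import sys
from multiprocessing import Pool
def job(q):
    n,u0,v0,c0,th,ph=q
    c=load(n);r,ss=7,4;a,b=rays(c,u0,v0,r,ss);wx=world(c,u0,v0,r,1,92)
    I=c["A"][v0-r:v0+r+1,u0-r:u0+r+1]
    x0=np.array([*c0,2,.8])
    o=minimize(cost2,x0,args=(np.radians(th),np.radians(ph),c,a,b,r,ss,wx,I,19),method="Nelder-Mead",options=dict(maxfev=90,initial_simplex=x0+np.array([[0,0,0,0],[1.5,0,0,0],[0,1.5,0,0],[0,0,.7,0],[0,0,0,.3]])))
    return o.fun,th,ph,o.x
if __name__=="__main__":
  with Pool() as P:
    for n,u0,v0,c0 in(("top",247,152,(663.5,43)),("scene",228,226,(665.5,45))):
      o=P.map(job,[(n,u0,v0,c0,3,ph) for ph in range(0,60,5)])
      print(n,[(q[2],int(q[0])) for q in o]);ph=min(o,key=lambda q:q[0])[2]
      o=P.map(job,[(n,u0,v0,c0,th,ph) for th in range(-15,22,3)])
      print(n,[(q[1],int(q[0])) for q in o],min(o,key=lambda q:q[0])[3].round(2))
E
time timeout 300 python3 runray.py
```

```text
multiprocessing.pool.RemoteTraceback: 
"""
Traceback (most recent call last):
  File "runray.py", line 8, in job
    o=minimize(cost2,x0,args=(np.radians(th),np.radians(ph),c,a,b,r,ss,wx,I,19),method="Nelder-Mead",options=dict(maxfev=90,initial_simplex=x0+np.array([[0,0,0,0],[1.5,0,0,0],[0,1.5,0,0],[0,0,.7,0],[0,0,0,.3]])))
  File "ray.py", line 29, in cost2
    l=labels(a,b,cx,cy,th,ph,w);n=2*r+1
  File "ray.py", line 11, in labels
    lab[free&rod]=np.where(top,np.where(ln,1,0),2)[()] if not top else np.where(ln,1,0)[free&rod]
    ~~~^^^^^^^^^^
TypeError: NumPy boolean array indexing assignment requires a 0 or 1-dimensional input, input has 2 dimensions
"""

The above exception was the direct cause of the following exception:

Traceback (most recent call last):
  File "runray.py", line 13, in <module>
    o=P.map(job,[(n,u0,v0,c0,3,ph) for ph in range(0,60,5)])
TypeError: NumPy boolean array indexing assignment requires a 0 or 1-dimensional input, input has 2 dimensions

real	0m0.816s
user	0m1.361s
sys	0m0.239s
```

```bash
sed -i 's/lab\[free&rod\]=.*/lab[free\&rod]=np.where(ln if top else False,1,0 if top else 2)[free\&rod] if top else 2/' ray.py
sed -i 's/97\.0:/96.5:/; s/z>96.4/z>95.9/; s/z>89.0)/z>88.3)/; s/z>88.4 :/z>87.9:/; s/88.4<z<=89.0/87.9<z<=88.4/' ray.py
time timeout 400 python3 runray.py
```

```text
top [(0, 301), (5, 295), (10, 310), (15, 302), (20, 290), (25, 276), (30, 250), (35, 253), (40, 246), (45, 272), (50, 277), (55, 303)]
top [(-15, 305), (-12, 306), (-9, 300), (-6, 291), (-3, 292), (0, 272), (3, 246), (6, 246), (9, 242), (12, 236), (15, 239), (18, 252), (21, 250)] [6.6472e+02 4.2730e+01 2.1100e+00 6.3000e-01]
scene [(0, 188), (5, 239), (10, 241), (15, 249), (20, 238), (25, 219), (30, 180), (35, 122), (40, 89), (45, 89), (50, 107), (55, 145)]
scene [(-15, 89), (-12, 89), (-9, 88), (-6, 83), (-3, 86), (0, 86), (3, 89), (6, 87), (9, 93), (12, 92), (15, 96), (18, 99), (21, 106)] [663.72  44.54   2.46   0.98]
real	0m30.879s
user	1m49.181s
sys	0m0.210s
```

jog_arm(motion=[[0, 0, 0, -35.5, -35.2, 0, 70], [0, 0, 0, -35.5, -35.2, 0, 70], [0, 0, 0, -35.5, -35.2, 0, 70], [0, 0, 0, -35.5, -35.2, 0, 70], [0, 0, 0, -35.5, -35.2, 0, 70], [0, 0, 0, -35.5, -35.2, 0, 70], [0, 0, 0, -36, -35.2, 0, 70], [0, 0, -10.3, 0, 0, 0, 70], [0, 0, -10.3, 0, 0, 20, 70], [0, 0, -10.4, 0, 0, 30, 70]])

```text
t: 3.85
eef_pos: [663.6, 44.8, 242.4]
tcp_rot: [-3.141, 0.002, -2.94]
ft_force: [-0.0, 0.5, -0.5]
opening: 0.737
grip_force: 0.0
```

```bash
cat > to.py <<'E'
import sys
from h import *
from scipy.spatial.transform import Rotation as Ro
x,y,z,yaw=map(float,sys.argv[1:5])
s=env.state();R=Ro.from_euler("xyz",s["tcp_rot"]);T=Ro.from_euler("xyz",[np.pi,0,np.radians(yaw)])
print("t",s["t"],"pos",s["eef_pos"].round(1),"yaw",np.degrees(s["tcp_rot"]).round(2),"q6",s["joints"][5].round(2))
print("shift now-frame",R.inv().apply(np.array([x,y,z])-s["eef_pos"]).round(1),"target-frame",T.inv().apply(np.array([x,y,z])-s["eef_pos"]).round(1),"turn",np.degrees((R.inv()*T).as_rotvec()).round(1),"F",s["ft_force"].round(1),"M",s["moment"].round(3),"open",round(s["opening"]*95,1),round(s["grip_force"],1))
E
python3 to.py 664.5 44 153 191
```

```text
t 3.85 pos [663.6  44.8 242.4] yaw [-1.7998e+02  1.1000e-01 -1.6844e+02] q6 -1.8
shift now-frame [-0.6 -1.  89.4] target-frame [-0.8 -1.  89.4] turn [-0.   0.1  0.6] F [-0.   0.5 -0.5] M [0.072 0.038 0.043] open 70.0 0.0
```

jog_arm(motion=[[0, 0, 0.6, -0.8, -1, 30, 60], [0, 0, 0, 0, 0, 30, 55], [0, 0, 0, 0, 0, 18, 50], [0, 0, 0, 0, 0, 10, 45], [0, 0, 0, 0, 0, 0, 20], [0, 0, 0, 0, 0, 0, 20], [0, 0, 0, 0, 0, 0, 20], [0, 0, 0, 0, 0, 0, 20]])

```text
t: 4.85
eef_pos: [664.8, 43.1, 155.3]
tcp_rot: [-3.14, 0.002, -2.955]
ft_force: [0.9, -7.3, -2.4]
opening: 0.315
grip_force: 30.0
```

```bash
python3 to.py 664.5 44 154 191
```

```text
t 4.85 pos [664.8  43.1 155.3] yaw [-1.7989e+02  1.0000e-01 -1.6934e+02] q6 -1.79
shift now-frame [0.1 1.  1.3] target-frame [0.1 1.  1.3] turn [-0.1  0.1 -0.3] F [ 0.9 -7.3 -2.4] M [-1.267 -0.197  0.158] open 29.9 30.0
```

jog_arm(motion=[[0, 0, 0, 0, -0.9, 0, 20], [0, 0, 4, 0, 0, 0, 20], [0, 0, 4, 0, 0, 0, 20], [0, 0, 3, 0, 0, 0, 20], [0, 0, 3, 0, 0, 0, 20], [0, 0, 3, 0, 0, 0, 20]])

```text
t: 5.6
eef_pos: [664.8, 42.9, 155.1]
tcp_rot: [-3.141, 0.002, 3.029]
ft_force: [1.5, -3.4, -0.1]
opening: 0.318
grip_force: 30.0
```

```bash
python3 to.py 664.5 43.1 154 154
```

```text
t 5.6 pos [664.8  42.9 155.1] yaw [-1.7997e+02  1.0000e-01  1.7357e+02] q6 -1.49
shift now-frame [0.3 0.1 1.1] target-frame [0.3 0.  1.1] turn [-0.   0.1 19.6] F [ 1.5 -3.4 -0.1] M [-0.656 -0.243  0.207] open 30.2 30.0
```

jog_arm(motion=[[0, 0, 3, 0, 0, 0, 20], [0, 0, 3, 0, 0, 0, 20], [0, 0, 3, 0, 0, 0, 20], [0, 0, 3, 0, 0, 0, 20]])

```text
t: 6.1
eef_pos: [664.8, 42.9, 155.1]
tcp_rot: [-3.142, 0.002, 2.82]
ft_force: [0.7, -3.9, -1.2]
opening: 0.315
grip_force: 30.0
```

```bash
python3 to.py 664.5 43.1 154 154
```

```text
t 6.1 pos [664.8  42.9 155.1] yaw [-1.8000e+02  1.1000e-01  1.6157e+02] q6 -1.28
shift now-frame [0.4 0.  1.1] target-frame [ 0.4 -0.   1.1] turn [0.  0.1 7.6] F [ 0.7 -3.9 -1.2] M [-0.62  -0.291  0.213] open 29.9 30.0
```

jog_arm(motion=[[0, 0, 2, 0, -0.4, 0, 20], [0, 0, 3, 0, 0, 0, 20], [0, 0, 2.6, 0, 0, 0, 20]])

```text
t: 6.48
eef_pos: [664.8, 42.9, 155.0]
tcp_rot: [3.141, 0.002, 2.687]
ft_force: [3.6, -2.7, 0.4]
opening: 0.318
grip_force: 30.0
```

```bash
python3 to.py 664.5 43.1 154 94
```

```text
t 6.475 pos [664.8  42.9 155. ] yaw [1.7996e+02 1.1000e-01 1.5396e+02] q6 -1.15
shift now-frame [0.4 0.1 1. ] target-frame [ 0.3 -0.3  1. ] turn [ 0.1  0.1 60. ] F [ 3.6 -2.7  0.4] M [-0.561 -0.472  0.211] open 30.2 30.0
```

jog_arm(motion=[[0, 0, 3, 0, 0, 0, 20], [0, 0, 3, 0, 0, 0, 20], [0, 0, 3, 0, 0, 0, 20], [0, 0, 3, 0, 0, 0, 20]])

```text
t: 6.98
eef_pos: [664.8, 42.9, 154.9]
tcp_rot: [3.141, 0.002, 2.478]
ft_force: [2.8, -3.2, -1.1]
opening: 0.32
grip_force: 30.0
```

```bash
python3 to.py 664.5 43.1 154 94
```

```text
t 6.975 pos [664.8  42.9 154.9] yaw [1.7994e+02 1.0000e-01 1.4196e+02] q6 -0.94
shift now-frame [ 0.4 -0.   0.9] target-frame [ 0.3 -0.3  0.9] turn [ 0.1  0.1 48. ] F [ 2.8 -3.2 -1.1] M [-0.471 -0.579  0.303] open 30.4 30.0
```

jog_arm(motion=[[0, 0, 3, 0, 0, 0, 20], [0, 0, 3, 0, 0, 0, 20], [0, 0, 3, 0, 0, 0, 20], [0, 0, 3, 0, 0, 0, 20], [0, 0, 3, 0, 0, 0, 20], [0, 0, 3, 0, 0, 0, 20]])

```text
t: 7.72
eef_pos: [664.9, 42.8, 154.8]
tcp_rot: [3.14, 0.001, 2.163]
ft_force: [2.7, -3.0, -1.8]
opening: 0.316
grip_force: 29.9
```

```bash
python3 to.py 664.5 43.1 154 94
```

```text
t 7.725 pos [664.9  42.8 154.8] yaw [1.7990e+02 8.0000e-02 1.2396e+02] q6 -0.63
shift now-frame [ 0.4 -0.2  0.8] target-frame [ 0.3 -0.4  0.8] turn [ 0.1  0.1 30. ] F [ 2.7 -3.  -1.8] M [-0.577 -0.707  0.225] open 30.0 29.9
```

jog_arm(motion=[[0, 0, 3, 0, 0, 0, 20], [0, 0, 3, 0, 0, 0, 20], [0, 0, 3, 0, 0, 0, 20], [0, 0, 3, 0, 0, 0, 20], [0, 0, 3, 0, 0, 0, 20]])

```text
t: 8.35
eef_pos: [664.9, 42.8, 154.8]
tcp_rot: [3.14, 0.001, 1.902]
ft_force: [3.4, -3.0, -2.3]
opening: 0.315
grip_force: 29.9
```

```bash
python3 to.py 664.5 43.1 154 94
```

```text
t 8.35 pos [664.9  42.8 154.8] yaw [1.7989e+02 6.0000e-02 1.0896e+02] q6 -0.37
shift now-frame [ 0.4 -0.3  0.8] target-frame [ 0.3 -0.4  0.8] turn [ 0.1  0.  15. ] F [ 3.4 -3.  -2.3] M [-0.642 -0.779  0.257] open 29.9 29.9
```

jog_arm(motion=[[0, 0, 3, 0, 0, 0, 20], [0, 0, 3, 0, 0, 0, 20], [0, 0, 3, 0, 0, 0, 20]])

```text
t: 8.72
eef_pos: [664.9, 42.8, 154.7]
tcp_rot: [3.139, 0.001, 1.745]
ft_force: [3.3, -2.4, -2.7]
opening: 0.314
grip_force: 29.9
```

```bash
python3 to.py 664.9 42.8 154 94
```

```text
t 8.725 pos [664.9  42.8 154.7] yaw [1.7988e+02 4.0000e-02 9.9960e+01] q6 -0.21
shift now-frame [-0.  -0.   0.7] target-frame [-0.  -0.   0.7] turn [0.1 0.  6. ] F [ 3.3 -2.4 -2.7] M [-0.678 -0.772  0.225] open 29.8 29.9
```

jog_arm(motion=[[0, 0, 2, 0, 0, 0, 20], [0, 0, 2, 0, 0, 0, 20]])

```text
t: 8.98
eef_pos: [664.9, 42.8, 154.7]
tcp_rot: [3.139, 0.0, 1.675]
ft_force: [4.1, -2.7, -2.3]
opening: 0.316
grip_force: 29.9
```

```bash
python3 to.py 664.9 42.8 154 94
```

```text
t 8.975 pos [664.9  42.8 154.7] yaw [1.7988e+02 3.0000e-02 9.5990e+01] q6 -0.14
shift now-frame [-0.  -0.   0.7] target-frame [-0.  -0.   0.7] turn [0.1 0.  2. ] F [ 4.1 -2.7 -2.3] M [-0.749 -0.881  0.208] open 30.0 29.9
```

jog_arm(motion=[[0, 0, 2, 0, 0, 0, 20]])

```text
t: 9.1
eef_pos: [664.9, 42.8, 154.7]
tcp_rot: [3.139, 0.0, 1.64]
ft_force: [3.3, -4.1, -3.0]
opening: 0.318
grip_force: 29.9
```

```bash
python3 to.py 664.9 42.8 154 94
```

```text
t 9.1 pos [664.9  42.8 154.7] yaw [1.7988e+02 3.0000e-02 9.3990e+01] q6 -0.1
shift now-frame [ 0.  -0.   0.7] target-frame [ 0.  -0.   0.7] turn [ 0.1  0.  -0. ] F [ 3.3 -4.1 -3. ] M [-0.733 -0.875  0.247] open 30.2 29.9
```

jog_arm(motion=[[0, 0, 3, 0, 0, 0, 20], [0, 0, 3, 0, 0, 0, 20], [0, 0, 3, 0, 0, 0, 20], [0, 0, 3, 0, 0, 0, 20], [0, 0, 3, 0, 0, 0, 20]])

```text
t: 9.72
eef_pos: [664.9, 42.8, 154.6]
tcp_rot: [3.139, 0.0, 1.379]
ft_force: [3.8, -4.2, -3.9]
opening: 0.318
grip_force: 29.9
```

```bash
python3 to.py 664.9 42.8 154 40
```

```text
t 9.725 pos [664.9  42.8 154.6] yaw [1.7987e+02 1.0000e-02 7.8990e+01] q6 0.16
shift now-frame [ 0.  -0.   0.6] target-frame [ 0.  -0.   0.6] turn [ 0.1 -0.  39. ] F [ 3.8 -4.2 -3.9] M [-0.882 -0.907  0.468] open 30.2 29.9
```

jog_arm(motion=[[0, 0, 3, 0, 0, 0, 20], [0, 0, 3, 0, 0, 0, 20], [0, 0, 3, 0, 0, 0, 20], [0, 0, 3, 0, 0, 0, 20]])

```text
t: 10.22
eef_pos: [664.9, 42.7, 154.6]
tcp_rot: [3.139, -0.0, 1.169]
ft_force: [5.0, -3.8, -4.2]
opening: 0.319
grip_force: 29.9
```

```bash
python3 to.py 664.9 42.8 154 40
```

```text
t 10.225 pos [664.9  42.7 154.6] yaw [ 1.7987e+02 -2.0000e-02  6.6990e+01] q6 0.37
shift now-frame [ 0.  -0.1  0.6] target-frame [ 0.  -0.1  0.6] turn [ 0.1 -0.  27. ] F [ 5.  -3.8 -4.2] M [-0.924 -0.927  0.421] open 30.3 29.9
```

jog_arm(motion=[[0, 0, 4, 0, 0, 0, 20], [0, 0, 4, 0, 0, 0, 20], [0, 0, 4, 0, 0, 0, 20], [0, 0, 4, 0, 0, 0, 20], [0, 0, 4, 0, 0, 0, 20], [0, 0, 4, 0, 0, 0, 20], [0, 0, 3, 0, 0, 0, 20]])

```text
t: 11.1
eef_pos: [664.9, 42.7, 154.4]
tcp_rot: [3.14, -0.001, 0.698]
ft_force: [5.9, -4.9, -5.3]
opening: 0.315
grip_force: 29.9
```

```bash
python3 to.py 664.9 42.8 154 40
```

```text
t 11.1 pos [664.9  42.7 154.4] yaw [ 1.799e+02 -6.000e-02  3.998e+01] q6 0.84
shift now-frame [ 0.1 -0.1  0.4] target-frame [ 0.1 -0.1  0.4] turn [ 0.1 -0.1 -0. ] F [ 5.9 -4.9 -5.3] M [-1.098 -0.825  0.428] open 29.9 29.9
```

jog_arm(motion=[[0, 0, 0, 0, 0, 0, 50], [0, 0, 0, 0, 0, 0, 50], [0, 0, 0, 0, 0, 0, 50], [0, 0, 0, 0, 0, -40, 50], [0, 0, 0, 0, 0, -50, 50], [0, 0, 0, -40, 23, -30, 50], [0, 0, 0, -40, 23, 0, 50], [0, 0, 0, -40, 23, 0, 50], [0, 0, 0, -40, 23, 0, 50]])

```text
t: 12.22
eef_pos: [600.2, -131.5, 274.5]
tcp_rot: [3.142, -0.0, 0.699]
ft_force: [0.7, -0.1, -0.3]
opening: 0.526
grip_force: 0.0
```

```bash
cat > run3.py <<'E'
from ray import *;import sys
from multiprocessing import Pool
from scipy.optimize import minimize
acc={}
def job(q):
    n,u0,v0,c0,th,ph=q
    c=load(n);r,ss=7,4;a,b=rays(c,u0,v0,r,ss);wx=world(c,u0,v0,r,1,92)
    I=c["A"][v0-r:v0+r+1,u0-r:u0+r+1]
    x0=np.array([*c0,2,.8])
    o=minimize(cost2,x0,args=(np.radians(th),np.radians(ph),c,a,b,r,ss,wx,I,19),method="Nelder-Mead",options=dict(maxfev=110,initial_simplex=x0+np.array([[0,0,0,0],[1.5,0,0,0],[0,1.5,0,0],[0,0,.7,0],[0,0,0,.3]])))
    return o.fun,th,ph,o.x
if __name__=="__main__":
  for n in("top","scene"):
    L=[env.read_camera(n) for _ in range(6)]
    np.savez(n+"_avg.npz",A=np.mean([c["color"].astype(float) for c in L],0),Z=L[0]["z_map"],K=L[0]["camera_matrix"],W=L[0]["world_to_cam"])
  f=lambda a,u,v,r:cv2.resize(np.clip(a[v-r:v+r,u-r:u+r],0,255).astype(np.uint8),(390,390),interpolation=cv2.INTER_CUBIC)
  save(np.hstack([f(load("top")["A"],248,153,8),f(load("scene")["A"],227,227,14)]),"after.png")
  with Pool() as P:
    for n,u0,v0,c0 in(("top",247,152,(663.5,43)),("scene",228,226,(664.5,44.5))):
      o=P.map(job,[(n,u0,v0,c0,4,ph) for ph in(0,4,7,10,13,16,20)])
      print(n,[(q[2],int(q[0])) for q in o])
      o=P.map(job,[(n,u0,v0,c0,th,10) for th in range(-12,25,3)])
      print(n,[(q[1],int(q[0])) for q in o],min(o,key=lambda q:q[0])[3].round(2))
E
python3 run3.py; python3 to.py 664.9 42.8 154 40
```

```text
top [(0, 313), (4, 306), (7, 300), (10, 295), (13, 283), (16, 266), (20, 279)]
top [(-12, 349), (-9, 338), (-6, 341), (-3, 328), (0, 331), (3, 299), (6, 292), (9, 290), (12, 279), (15, 277), (18, 272), (21, 271), (24, 277)] [6.633e+02 4.235e+01 2.930e+00 6.500e-01]
scene [(0, 240), (4, 192), (7, 152), (10, 119), (13, 105), (16, 113), (20, 142)]
scene [(-12, 133), (-9, 129), (-6, 123), (-3, 120), (0, 116), (3, 117), (6, 120), (9, 152), (12, 131), (15, 161), (18, 147), (21, 158), (24, 165)] [663.95  44.52   2.66   0.94]
t 12.825 pos [ 601.2 -129.7  274.1] yaw [-179.99   -0.     40.1 ] q6 0.55
shift now-frame [159.9 -90.9 120.2] target-frame [159.7 -91.2 120.1] turn [-0.  -0.   0.1] F [-0.8 -0.6 -0.3] M [-0.089  0.158  0.031] open 49.9 0.0
```

View pics/after.png

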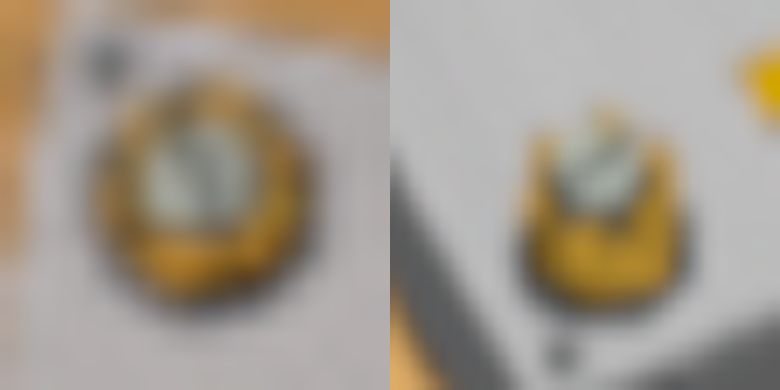

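```bash
cat > cal.py <<'E'
from fit import *
from multiprocessing import Pool
G=np.arange(-90,90,4)
def job(q):
    n,c0,th,R,ss=q
    c=load(n);u0,v0=np.round(proj(c,[*c0,101])).astype(int)
    W=world(c,u0,v0,7,ss,101);best=None
    x0=np.array([*c0,2.2,.8])
    f=lambda p:cost(p,c,W,u0,v0,7,ss,np.radians(th),R)+20*np.sum(np.maximum(0,abs(p[:2]-c0)-1.5))
    o=minimize(f,x0,method="Nelder-Mead",options=dict(maxfev=150,initial_simplex=x0+np.array([[0,0,0,0],[1.2,0,0,0],[0,1.2,0,0],[0,0,.7,0],[0,0,0,.3]])))
    return o.fun,o.x
if __name__=="__main__":
  t=load("top")
  pos=[unproj(t,u,v,z=101)[:2] for u,v in((248.3,152.8),(282.4,159.3),(275.5,193.8),(241.4,186.6))]
  # red grips (2D centroid) in both cams, z=92
  red={"top":{1:(288.9,162.8),2:(271.4,187.3),3:(241.3,194.1)},"scene":{1:(206.9,184.6),2:(245.3,182.7),3:(277.2,201.6)}}
  a=np.array(pos);ctr=a.mean(0);z=((a-ctr)[:,0]+1j*(a-ctr)[:,1]);m=np.array([1+1j,1-1j,-1-1j,-1+1j])*70
  yaw=np.angle((z*m.conj()).sum());print("press",ctr.round(1),"yaw",np.degrees(yaw).round(2))
  ref=np.array([664.9,42.8]);rods=[ref+np.array([((m[i]-m[0])*np.exp(1j*yaw)).real,((m[i]-m[0])*np.exp(1j*yaw)).imag]) for i in range(4)]
  print(np.round(rods,1).tolist())
  with Pool() as P:
   for n,off in(("top",(-1.2,0)),("scene",(0,1.5))):
    for i in range(4):
      c=load(n);c0=rods[i]+off
      if i: g=unproj(c,*red[n][i],z=95)[:2]-c0;print(n,i,"pin",round(np.degrees(np.arctan2(g[1],g[0])),1),np.hypot(*g).round(1))
      for R in(10,11):
        o=P.map(job,[(n,c0,th,R,4) for th in G]);k=np.argsort([q[0] for q in o])[:7]
        print(n,i,R,[(int(G[j]),round(float(o[j][0]),0)) for j in k],o[k[0]][1].round(1))
E
time timeout 500 python3 cal.py
```

```text
press [578.7 -13.1] yaw -11.79
[[664.9, 42.8], [636.3, -94.2], [499.2, -65.6], [527.9, 71.4]]
top 0 10 [(22, 36.0), (10, 39.0), (26, 44.0), (18, 51.0), (14, 54.0), (30, 56.0), (38, 60.0)] [663.9  42.3   3.    0.7]
top 0 11 [(22, 57.0), (10, 61.0), (18, 62.0), (6, 69.0), (26, 71.0), (14, 77.0), (30, 95.0)] [663.7  42.2   3.    0.7]
top 1 pin -120.5 30.5
top 1 10 [(78, 9.0), (62, 9.0), (58, 9.0), (54, 9.0), (74, 10.0), (66, 10.0), (-22, 10.0)] [635.9 -93.4   1.5   1.5]
top 1 11 [(78, 9.0), (-22, 9.0), (62, 10.0), (-18, 11.0), (-26, 11.0), (-30, 11.0), (70, 11.0)] [636.  -92.8   1.5   1.5]
top 2 pin 32.0 29.0
top 2 10 [(70, 1.0), (74, 1.0), (58, 1.0), (62, 1.0), (86, 2.0), (54, 2.0), (78, 2.0)] [499.3 -66.3   2.7   0.5]
top 2 11 [(58, 2.0), (62, 2.0), (54, 2.0), (66, 2.0), (70, 3.0), (50, 3.0), (46, 3.0)] [ 4.985e+02 -6.620e+01  2.900e+00  3.000e-01]
top 3 pin -175.0 30.2
top 3 10 [(86, 19.0), (-2, 24.0), (-86, 29.0), (2, 31.0), (-6, 33.0), (-10, 50.0), (6, 53.0)] [526.2  71.5   2.3   0.7]
top 3 11 [(-2, 50.0), (-6, 79.0), (10, 80.0), (2, 83.0), (6, 88.0), (14, 92.0), (-10, 94.0)] [527.
[... 410 characters left out ...]
. ]
scene 1 11 [(58, 22.0), (62, 23.0), (54, 29.0), (66, 32.0), (50, 32.0), (46, 37.0), (70, 61.0)] [635.7 -92.4   2.4   1.1]
scene 2 pin 36.7 29.7
scene 2 10 [(38, 15.0), (42, 15.0), (34, 16.0), (46, 20.0), (30, 24.0), (50, 34.0), (26, 36.0)] [499.2 -64.    3.1   0.8]
scene 2 11 [(42, 39.0), (38, 40.0), (46, 43.0), (34, 45.0), (50, 49.0), (30, 53.0), (54, 61.0)] [499.2 -64.1   2.7   0.8]
scene 3 pin 179.2 30.9
scene 3 10 [(2, 18.0), (6, 20.0), (-2, 25.0), (10, 35.0), (-6, 42.0), (14, 45.0), (-10, 55.0)] [528.1  72.9   2.3   1.2]
scene 3 11 [(-6, 52.0), (-2, 53.0), (2, 57.0), (-10, 63.0), (10, 63.0), (6, 72.0), (-14, 84.0)] [526.5  72.7   2.8   1.3]
real	0m15.826s
user	0m56.767s
sys	0m0.706s
```

jog_arm(motion=[[0, 0, 0, 40, -22.7, 0, 50], [0, 0, 0, 40, -22.7, 0, 50], [0, 0, 0, 40, -22.7, 0, 50], [0, 0, 0, 39.9, -22.8, 0, 50], [0, 0, 2.1, 0, 0, 20, 50], [0, 0, 0, 0, 0, 40, 50], [0, 0, 0, 0, 0, 30, 50], [0, 0, 0, 0, 0, 0, 50]])

```text
t: 13.82
eef_pos: [664.2, 42.4, 182.2]
tcp_rot: [-3.139, 0.003, 0.663]
ft_force: [0.5, 0.8, 0.6]
opening: 0.526
grip_force: 0.0
```

```bash
python3 to.py 664.9 42.8 154.5 38
```

```text
t 13.825 pos [664.2  42.4 182.2] yaw [-179.85    0.18   37.97] q6 0.87
shift now-frame [ 0.9  0.2 27.7] target-frame [ 0.8  0.1 27.7] turn [-0.2  0.2 -0. ] F [0.5 0.8 0.6] M [-0.074  0.102  0.007] open 49.9 0.0
```

jog_arm(motion=[[-0.2, 0.2, 0, 0.8, 0.1, 14, 45], [0, 0, 0, 0, 0, 13.5, 45], [0, 0, 0, 0, 0, 0, 20], [0, 0, 0, 0, 0, 0, 20], [0, 0, 0, 0, 0, 0, 20]])

```text
t: 14.45
eef_pos: [665.5, 42.9, 157.1]
tcp_rot: [3.139, -0.004, 0.663]
ft_force: [-1.2, 3.0, -0.5]
opening: 0.32
grip_force: 30.0
```

```bash
python3 to.py 664.9 42.8 154.5 31
```

```text
t 14.45 pos [665.5  42.9 157.1] yaw [179.83  -0.2   37.97] q6 0.87
shift now-frame [-0.5 -0.3  2.6] target-frame [-0.5 -0.2  2.6] turn [ 0.2 -0.2  7. ] F [-1.2  3.  -0.5] M [0.462 0.44  0.184] open 30.4 30.0
```

jog_arm(motion=[[0, 0, 3, 0, 0, 0, 20], [0, 0, 2, 0, 0, 0, 20], [0, 0, 2, 0, 0, 0, 20], [0, 0, 0, 0, 0, 0, 20]])

```text
t: 14.95
eef_pos: [665.5, 42.7, 156.9]
tcp_rot: [3.139, -0.004, 0.539]
ft_force: [-3.3, 3.9, 0.9]
opening: 0.32
grip_force: 30.0
```

```bash
python3 to.py 664.9 42.8 154.5 31; python3 to.py 497 -370 83 10
```

```text
t 14.95 pos [665.5  42.7 156.9] yaw [179.85  -0.23  30.91] q6 1.0
shift now-frame [-0.5 -0.4  2.4] target-frame [-0.5 -0.4  2.4] turn [ 0.2 -0.2 -0.1] F [-3.3  3.9  0.9] M [0.619 0.726 0.393] open 30.4 30.0
t 14.95 pos [665.5  42.7 156.9] yaw [179.85  -0.23  30.91] q6 1.0
shift now-frame [-356.9  267.4   73.2] target-frame [-237.7  377.2   73.9] turn [ 0.1 -0.3 20.9] F [-3.3  3.9  0.9] M [0.619 0.726 0.393] open 30.4 30.0
```

jog_arm(motion=[[0, 0, 0, 0, 0, 0, 50], [0, 0, 0, 0, 0, 0, 50], [0, 0, 0, 0, 0, -40, 50], [0, 0, 0, 0, 0, -50, 50], [0, 0, 0, -45.1, 33.6, 0, 50], [0, 0, 0, -45.1, 33.6, 0, 50], [0, 0, 0, -45.1, 33.6, 0, 50], [0, 0, 0, -45.1, 33.6, 0, 50], [0, 0, 0, -45.1, 33.6, 0, 50], [0, 0, 0, -45.1, 33.6, 0, 50]])

```text
t: 16.2
eef_pos: [536.0, -271.5, 246.6]
tcp_rot: [3.137, -0.004, 0.54]
ft_force: [1.2, -0.1, 0.2]
opening: 0.528
grip_force: 0.0
```

jog_arm(motion=[[0, 0, 0, -45.1, 33.6, 0, 40], [0, 0, 0, -45.1, 33.6, 0, 40], [0, 0, 9.5, 0, 0, 50, 40], [0, 0, 9.4, 0, 0, 40, 40], [0, 0, 0, 0, 0, 0, 40]])

```text
t: 16.82
eef_pos: [493.6, -373.4, 153.9]
tcp_rot: [-3.14, -0.002, 0.211]
ft_force: [-0.3, -1.2, 0.3]
opening: 0.421
grip_force: 0.0
```

```bash
python3 to.py 493.7 -373.1 83 12
python3 - <<'E'
from h import *
out=[]
for n in("scene","top"):
    c=shot(n);u,v=proj(c,[500,-370,15]).astype(int);p=c["color"][v-24:v+24,u-24:u+24];out.append(cv2.resize(p,(384,384),interpolation=cv2.INTER_CUBIC))
    u,v=proj(c,[664.9,42.8,98]).astype(int);p=c["color"][v-9:v+9,u-9:u+9]
save(np.hstack(out),"pinover.png")
E
```

```text
t 16.825 pos [ 493.6 -373.4  153.9] yaw [-1.7989e+02 -1.2000e-01  1.2060e+01] q6 0.6
shift now-frame [-0.  -0.2 70.9] target-frame [ 0.1 -0.3 70.9] turn [-0.1 -0.1  0.1] F [-0.3 -1.2  0.3] M [-0.045  0.145  0.011] open 40.0 0.0
```

View pics/pinover.png

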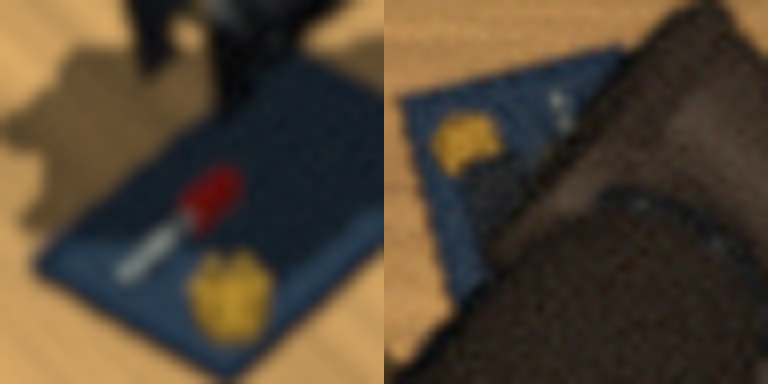

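jog_arm(motion=[[-0.1, -0.1, 0, 0, -0.3, 35, 40], [0, 0, 0, 0, 0, 25, 40], [0, 0, 0, 0, 0, 10.5, 40], [0, 0, 0, 0, 0, 0, 40], [0, 0, 0, 0, 0, 0, 5], [0, 0, 0, 0, 0, 0, 5], [0, 0, 0, 0, 0, 0, 5], [0, 0, 0, 0, 0, 0, 5]])

```text
t: 17.92
eef_pos: [494.7, -373.2, 86.0]
tcp_rot: [3.138, -0.003, 0.211]
ft_force: [-0.9, 1.4, 5.6]
opening: 0.125
grip_force: 29.8
```

```bash
python3 to.py 493.7 -373.1 83 12
```

```text
t 17.925 pos [ 494.7 -373.2   86. ] yaw [ 1.7981e+02 -1.7000e-01  1.2070e+01] q6 0.61
shift now-frame [-1.  -0.4  3. ] target-frame [-1.  -0.3  3. ] turn [ 0.2 -0.2  0.1] F [-0.9  1.4  5.6] M [0.345 0.238 0.249] open 11.8 29.8
```

jog_arm(motion=[[0, 0, 0, 0, 0, -20, 5], [0, 0, 0, 0, 0, -50, 5], [0, 0, 0, 0, 0, -50, 5], [0, 0, 0, 20.1, -48.9, -15, 5], [0, 0, 0, 20.1, -48.9, 0, 5], [0, 0, 0, 20.1, -48.9, 0, 5], [0, 0, 0, 20.1, -48.9, 0, 5], [0, 0, 0, 20.1, -48.9, 0, 5], [0, 0, 0, 20.1, -48.9, 0, 5], [0, 0, 0, 20.1, -48.9, 0, 5]])

```text
t: 19.18
eef_pos: [560.6, -7.3, 221.3]
tcp_rot: [3.138, -0.004, 0.21]
ft_force: [0.8, 0.4, -0.7]
opening: 0.123
grip_force: 29.9
```

jog_arm(motion=[[0, 0, 0, 20.1, -48.9, 0, 5], [0, 0, 6, 0, 0, 0, 5], [0, 0, 6, 0, 0, 10, 5], [0, 0, 0, 0, 0, 0, 5], [0, 0, 0, 0, 0, 0, 5]])

```text
t: 19.8
eef_pos: [570.0, 42.9, 210.6]
tcp_rot: [3.139, -0.004, 0.003]
ft_force: [-0.3, -1.5, -0.8]
opening: 0.123
grip_force: 29.9
```

```bash
python3 to.py 570 42.8 168 0
python3 - <<'E'
from h import *
L=[shot("scene") for _ in range(4)];c=L[0];A=np.mean([q["color"].astype(float) for q in L],0)
np.savez("scene_pin.npz",A=A,K=c["camera_matrix"],W=c["world_to_cam"])
u,v=proj(c,[610,43,95]).astype(int);save(cv2.resize(np.clip(A,0,255).astype(np.uint8)[v-32:v+32,u-40:u+40],(800,600),interpolation=cv2.INTER_CUBIC),"pre.png");print(u,v)
E
```

```text
t 19.8 pos [570.   42.9 210.6] yaw [ 1.7985e+02 -2.5000e-01  1.5000e-01] q6 1.53
shift now-frame [-0.2 -0.  42.6] target-frame [ 0.   0.1 42.6] turn [ 0.2 -0.3  0.2] F [-0.3 -1.5 -0.8] M [-0.086  0.178  0.028] open 11.6 29.9
241 215
```

View pics/pre.png

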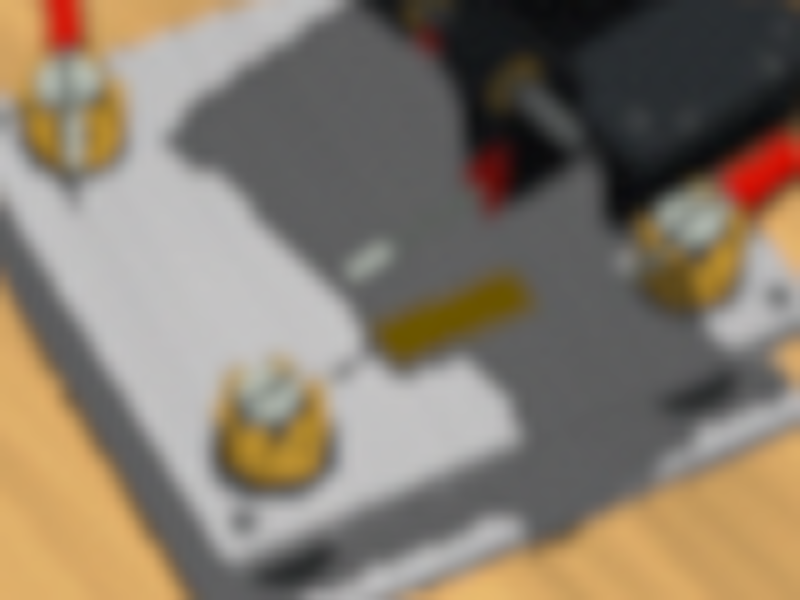

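jog_arm(motion=[[0.2, -0.3, 0.2, 0, -0.1, 20, 5], [0, 0, 0, 0, 0, 15, 5], [0, 0, 0, 0, 0, 7.6, 5], [0, 0, 0, 0, 0, 0, 5], [0, 0, 0, 0, 0, 0, 5]])

```text
t: 20.62
eef_pos: [570.1, 43.2, 167.4]
tcp_rot: [-3.141, 0.001, -0.003]
ft_force: [0.7, -0.8, -0.5]
opening: 0.125
grip_force: 29.9
```

```bash
python3 to.py 570 42.8 168 0
cat > tip.py <<'E'
from h import *
L=[shot("scene") for _ in range(3)];c=L[0];A=np.mean([q["color"].astype(float) for q in L],0)
s=env.state();p=s["eef_pos"]
for d in(25,45,65): print("pred",d,proj(c,[p[0]+d-.4,p[1]+1.8,p[2]-76]).round(1))
u,v=proj(c,[640,43,95]).astype(int);save(cv2.resize(np.clip(A,0,255).astype(np.uint8)[v-18:v+18,u-24:u+24],(800,600),interpolation=cv2.INTER_CUBIC),"tip.png");print(u,v)
for d in(60,65,70):
  pass
E
python3 tip.py
```

```text
t 20.625 pos [570.1  43.2 167.4] yaw [-1.7995e+02  7.0000e-02 -1.5000e-01] q6 1.53
shift now-frame [-0.1  0.4 -0.6] target-frame [-0.1  0.4 -0.6] turn [-0.   0.1 -0.2] F [ 0.7 -0.8 -0.5] M [-0.01   0.18   0.071] open 11.9 29.9
pred 25 [246.1 213.4]
pred 45 [240.9 217. ]
pred 65 [235.6 220.6]
233 220
```

View pics/tip.png

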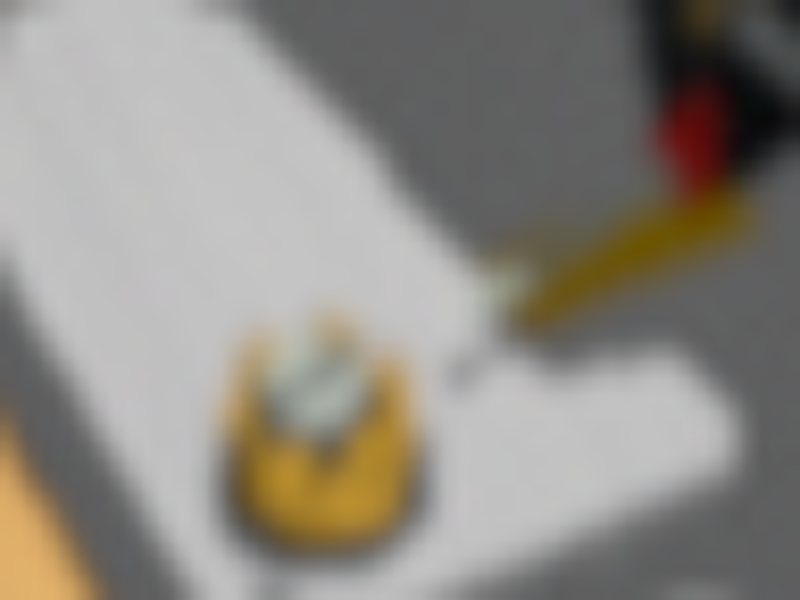

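jog_arm(motion=[[0, 0, 0, 0, 0.4, -0.6, 5], [0, 0, 0, 6, 0, 0, 5], [0, 0, 0, 6, 0, 0, 5], [0, 0, 0, 5, 0, 0, 5], [0, 0, 0, 4, 0, 0, 5], [0, 0, 0, 3, 0, 0, 5]])

```text
t: 21.52
eef_pos: [593.8, 42.5, 167.5]
tcp_rot: [-3.141, 0.003, -0.003]
ft_force: [-2.1, -4.3, -0.5]
opening: 0.124
grip_force: 30.0
```

```bash
python3 to.py 594 42.8 168 0
```

```text
t 21.525 pos [593.8  42.5 167.5] yaw [-1.7997e+02  1.6000e-01 -1.6000e-01] q6 1.53
shift now-frame [ 0.2 -0.3 -0.5] target-frame [ 0.2 -0.3 -0.5] turn [-0.   0.2 -0.2] F [-2.1 -4.3 -0.5] M [-0.608  0.613 -0.19 ] open 11.8 30.0
```

jog_arm(motion=[[0, 0, 0, 2, 0, 0, 5], [0, 0, 0, 2, 0, 0, 5]])

```text
t: 21.78
eef_pos: [598.0, 42.4, 167.7]
tcp_rot: [-3.141, 0.002, -0.003]
ft_force: [-3.4, -4.0, -0.6]
opening: 0.124
grip_force: 30.0
```

```bash
python3 to.py 598 42.8 168 0
```

```text
t 21.775 pos [598.   42.4 167.7] yaw [-1.7996e+02  1.1000e-01 -1.7000e-01] q6 1.53
shift now-frame [-0.  -0.4 -0.3] target-frame [-0.  -0.4 -0.3] turn [-0.   0.1 -0.2] F [-3.4 -4.  -0.6] M [-0.769  0.581 -0.147] open 11.8 30.0
```

jog_arm(motion=[[0, 0, 0, 0, 0.5, 0, 5], [0, 0, 0, 3, 0, 0, 5], [0, 0, 0, 3, 0, 0, 5]])

```text
t: 22.15
eef_pos: [604.0, 42.2, 167.8]
tcp_rot: [-3.141, 0.002, -0.003]
ft_force: [-2.0, -3.3, -0.6]
opening: 0.125
grip_force: 30.0
```

```bash
python3 to.py 604 42.4 168 0
```

```text
t 22.15 pos [604.   42.2 167.8] yaw [-1.7995e+02  1.0000e-01 -1.5000e-01] q6 1.53
shift now-frame [-0.  -0.2 -0.2] target-frame [-0.  -0.2 -0.2] turn [-0.1  0.1 -0.2] F [-2.  -3.3 -0.6] M [-0.627  0.578 -0.173] open 11.9 30.0
```

jog_arm(motion=[[0, 0, 0, 2, 0, 0, 5], [0, 0, 0, 2, 0, 0, 5]])

```text
t: 22.4
eef_pos: [608.0, 42.1, 167.7]
tcp_rot: [-3.141, 0.002, -0.003]
ft_force: [-1.4, -3.4, -0.4]
opening: 0.121
grip_force: 30.0
```

```bash
python3 to.py 608 42.4 168 0
```

```text
t 22.4 pos [608.   42.1 167.7] yaw [-1.7995e+02  1.0000e-01 -1.6000e-01] q6 1.53
shift now-frame [ 0.  -0.3 -0.3] target-frame [ 0.  -0.3 -0.3] turn [-0.1  0.1 -0.2] F [-1.4 -3.4 -0.4] M [-0.617  0.526 -0.148] open 11.5 30.0
```

jog_arm(motion=[[0, 0, 0, 2, 0.4, 0, 5], [0, 0, 0, 3, 0, 0, 5], [0, 0, 0, 3, 0, 0, 5]])

```text
t: 22.78
eef_pos: [615.3, 41.9, 167.5]
tcp_rot: [-3.141, 0.004, -0.002]
ft_force: [-8.4, -1.1, 0.6]
opening: 0.122
grip_force: 29.9
```

```bash
python3 to.py 616 42.4 168 0
```

```text
t 22.775 pos [615.3  41.9 167.5] yaw [-1.7994e+02  2.3000e-01 -1.4000e-01] q6 1.53
shift now-frame [ 0.7 -0.5 -0.5] target-frame [ 0.7 -0.5 -0.5] turn [-0.1  0.2 -0.1] F [-8.4 -1.1  0.6] M [-0.307  1.781  0.056] open 11.6 29.9
```

jog_arm(motion=[[0, 0, 0, 2, 0, 0, 5], [0, 0, 0, 2, 0, 0, 5], [0, 0, 0, 2, 0, 0, 5]])

```text
t: 23.15
eef_pos: [620.0, 42.0, 167.1]
tcp_rot: [-3.141, 0.008, -0.002]
ft_force: [-15.2, -0.1, 3.8]
opening: 0.126
grip_force: 29.9
```

```bash
python3 to.py 622 42.4 168 0
```

```text
t 23.15 pos [620.   42.  167.1] yaw [-1.7994e+02  4.6000e-01 -1.1000e-01] q6 1.53
shift now-frame [ 2.  -0.4 -1. ] target-frame [ 2.  -0.4 -0.9] turn [-0.1  0.5 -0.1] F [-15.2  -0.1   3.8] M [-0.219  2.837  0.187] open 12.0 29.9
```

jog_arm(motion=[[0, 0, 0, 2, 0, 0, 5], [0, 0, 0, 2, 0, 0, 5]])

```text
t: 23.4
eef_pos: [624.1, 42.0, 167.1]
tcp_rot: [-3.141, 0.008, -0.002]
ft_force: [-14.2, -1.3, 2.1]
opening: 0.123
grip_force: 29.9
```

```bash
python3 to.py 626 42.4 168 0
```

```text
t 23.4 pos [624.1  42.  167.1] yaw [-1.7994e+02  4.3000e-01 -1.1000e-01] q6 1.53
shift now-frame [ 1.9 -0.4 -0.9] target-frame [ 1.9 -0.4 -0.9] turn [-0.1  0.4 -0.1] F [-14.2  -1.3   2.1] M [-0.206  2.462  0.276] open 11.6 29.9
```

```bash
sed -i 's/"tip.png"/"tip2.png"/' tip.py; python3 tip.py
```

```text
pred 25 [231.3 223.1]
pred 45 [225.8 226.8]
pred 65 [220.3 230.5]
233 220
```

View pics/tip2.png

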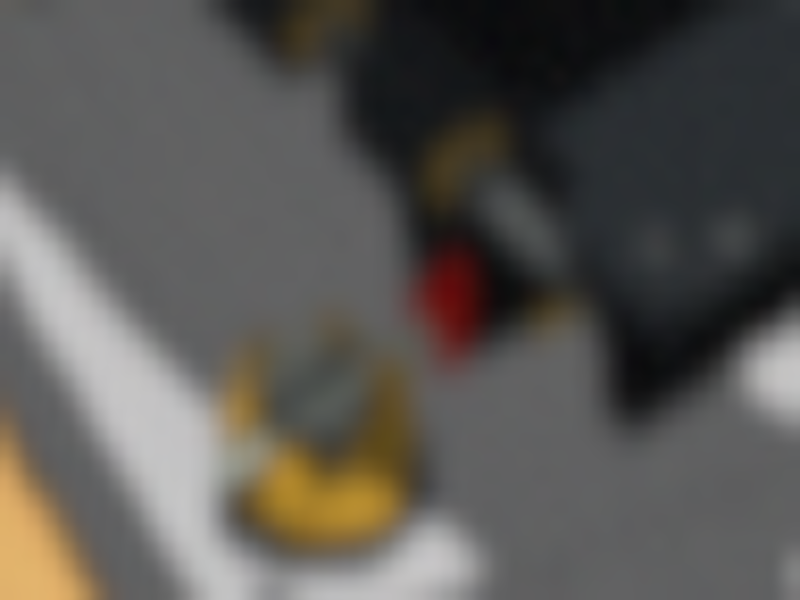

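jog_arm(motion=[[0, 0.4, 0, 0, 0, -0.5, 5], [0, 0, 0, 2, 0, 0, 5], [0, 0, 0, 2, 0, 0, 5]])

```text
t: 23.92
eef_pos: [628.1, 42.0, 167.4]
tcp_rot: [-3.14, 0.0, -0.002]
ft_force: [-10.2, -0.6, -0.7]
opening: 0.122
grip_force: 29.9
```

```bash
python3 to.py 630 42.4 168 0
```

```text
t 23.925 pos [628.1  42.  167.4] yaw [-1.7994e+02  3.0000e-02 -1.1000e-01] q6 1.53
shift now-frame [ 1.9 -0.4 -0.6] target-frame [ 1.9 -0.4 -0.6] turn [-0.1  0.  -0.1] F [-10.2  -0.6  -0.7] M [-0.128  2.217  0.212] open 11.6 29.9
```

jog_arm(motion=[[0, 0, 0, 2, 0, 0, 5], [0, 0, 0, 2, 0, 0, 5]])

```text
t: 24.18
eef_pos: [632.2, 42.0, 167.3]
tcp_rot: [-3.14, 0.001, -0.002]
ft_force: [-12.2, -0.4, 0.1]
opening: 0.125
grip_force: 29.9
```

```bash
python3 to.py 634 42.4 168 0;sed -i 's/"tip2.png"/"tip3.png"/' tip.py; python3 tip.py
```

```text
t 24.175 pos [632.2  42.  167.3] yaw [-1.7993e+02  3.0000e-02 -1.1000e-01] q6 1.53
shift now-frame [ 1.8 -0.4 -0.7] target-frame [ 1.8 -0.4 -0.7] turn [-0.1  0.  -0.1] F [-12.2  -0.4   0.1] M [-0.17   2.228  0.269] open 11.9 29.9
pred 25 [229.2 224.5]
pred 45 [223.7 228.3]
pred 65 [218.2 232. ]
233 220
```

View pics/tip3.png

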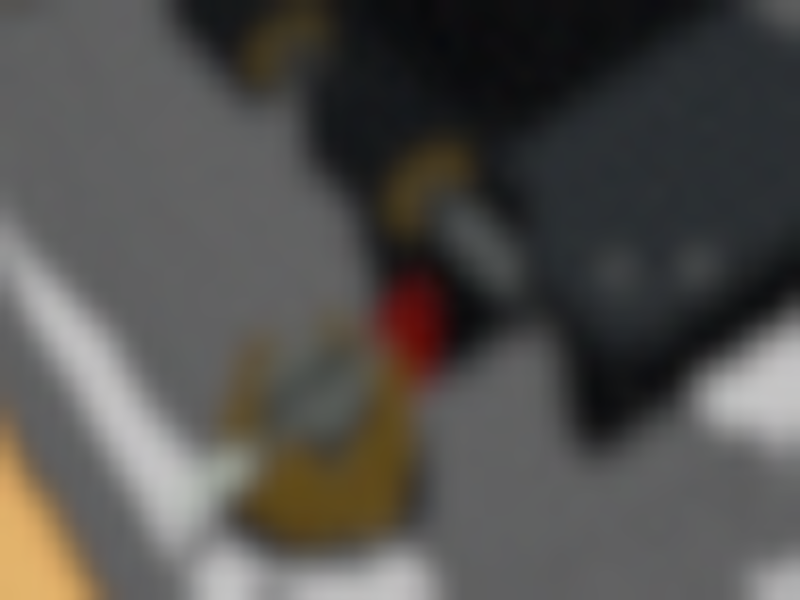

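jog_arm(motion=[[0, 0, 0, 2, 0, -0.3, 5], [0, 0, 0, 2, 0, 0, 5]])

```text
t: 24.58
eef_pos: [634.3, 42.1, 167.2]
tcp_rot: [-3.14, 0.006, -0.002]
ft_force: [-25.6, -1.8, 6.8]
opening: 0.126
grip_force: 30.0
```

```bash
python3 to.py 638 42.4 168 0
```

```text
t 24.575 pos [634.3  42.1 167.2] yaw [-1.7993e+02  3.6000e-01 -1.0000e-01] q6 1.53
shift now-frame [ 3.7 -0.4 -0.8] target-frame [ 3.7 -0.3 -0.8] turn [-0.1  0.4 -0.1] F [-25.6  -1.8   6.8] M [-0.289  4.888  0.225] open 12.0 30.0
```

jog_arm(motion=[[0, 0, 0, 1, 0, 0, 5], [0, 0, 0, 1, 0, 0, 5]])

```text
t: 24.82
eef_pos: [634.9, 42.1, 167.2]
tcp_rot: [-3.14, 0.01, -0.002]
ft_force: [-31.7, -2.1, 10.0]
opening: 0.12
grip_force: 30.0
```

```bash
python3 to.py 640 42.4 168 0
```

```text
t 24.825 pos [634.9  42.1 167.2] yaw [-1.7993e+02  5.8000e-01 -9.0000e-02] q6 1.53
shift now-frame [ 5.1 -0.3 -0.8] target-frame [ 5.1 -0.3 -0.8] turn [-0.1  0.6 -0.1] F [-31.7  -2.1  10. ] M [-0.317  5.979  0.311] open 11.4 30.0
```

jog_arm(motion=[[0, 0.5, 0, 1, 0, 0, 5], [0, 0, 0, 1, 0, 0, 5]])

```text
t: 25.08
eef_pos: [635.3, 42.1, 167.0]
tcp_rot: [-3.14, 0.006, -0.001]
ft_force: [-38.2, -2.6, 14.3]
opening: 0.123
grip_force: 30.0
```

```bash
python3 to.py 640 42.4 168 0
```

```text
t 25.075 pos [635.3  42.1 167. ] yaw [-1.7993e+02  3.3000e-01 -8.0000e-02] q6 1.53
shift now-frame [ 4.7 -0.3 -1. ] target-frame [ 4.7 -0.3 -1. ] turn [-0.1  0.3 -0.1] F [-38.2  -2.6  14.3] M [-0.487  7.204  0.31 ] open 11.7 30.0
```

jog_arm(motion=[[0, 0, 0, -2.5, 0, 0, 5], [0, 0, 0, -2.5, 0, 0, 5], [0, 0, 0, 0, 0, 0, 5]])

```text
t: 25.45
eef_pos: [633.7, 42.0, 167.3]
tcp_rot: [-3.14, -0.004, -0.002]
ft_force: [-17.8, -0.7, 1.4]
opening: 0.124
grip_force: 30.0
```

```bash
python3 to.py 635 42.4 168 0
```

```text
t 25.45 pos [633.7  42.  167.3] yaw [-1.7994e+02 -2.5000e-01 -1.0000e-01] q6 1.53
shift now-frame [ 1.3 -0.4 -0.7] target-frame [ 1.3 -0.4 -0.7] turn [-0.1 -0.2 -0.1] F [-17.8  -0.7   1.4] M [-0.213  3.523  0.247] open 11.8 30.0
```

jog_arm(motion=[[0, 0, 0, -1, 0, 0, 5], [0, 0, 0, 0, 0, 0, 30], [0, 0, 0, 0, 0, 0, 40], [0, 0, 0, 0, 0, 0, 40], [0, 0, 0, 0, 0, -20, 40], [0, 0, 0, 0, 0, -40, 40], [0, 0, 0, -40, 35, -40, 40], [0, 0, 0, -40, 50, 0, 40], [0, 0, 0, -40, 50, 0, 40], [0, 0, 0, 0, 30, 0, 40]])

```text
t: 26.7
eef_pos: [516.6, -120.1, 265.1]
tcp_rot: [-3.141, -0.015, -0.004]
ft_force: [1.4, 0.6, 0.3]
opening: 0.42
grip_force: 0.0
```

```bash
python3 to.py 635 42.4 168 0
python3 - <<'E'
from h import *
out=[];m={}
for n in("scene","top"):
    L=[shot(n) for _ in range(4)];c=L[0];A=np.mean([q["color"].astype(float) for q in L],0);m[n]=A
    r=15 if n=="scene" else 12
    p=[640,44,92];u,v=np.round(proj(c,p)).astype(int)
    out.append(cv2.resize(np.clip(A,0,255).astype(np.uint8)[v-r:v+r,u-r:u+r],(390,390),interpolation=cv2.INTER_CUBIC))
    off=np.array([-.4,1.8,0]) if n=="scene" else np.array([-1.2,-.4,0])
    red=((A[...,0]>110)&(A[...,1]<70)&(A[...,2]<70)).astype(np.uint8);k,l,st,ce=cv2.connectedComponentsWithStats(red)
    print(n,u,v,"home: grip",proj(c,np.array([664.9-31,42.8,95])+off).round(1),"tip",proj(c,np.array([664.9+31,42.8,92])+off).round(1),[(ce[i].round(1).tolist(),int(st[i,4])) for i in range(1,k) if st[i,4]>5])
save(np.hstack(out),"final.png")
E
```

```text
t 26.7 pos [ 516.6 -120.1  265.1] yaw [-179.96   -0.84   -0.24] q6 1.22
shift now-frame [ 116.3 -162.9   98.9] target-frame [ 118.4 -162.5   97.1] turn [-0.  -0.8 -0.2] F [1.4 0.6 0.3] M [-0.076  0.151  0.006] open 39.9 0.0
scene 234 221 home: grip [235.7 219.7] tip [218.8 231.7] [([185.7, 83.9], 7), ([159.5, 117.5], 6), ([245.4, 183.2], 27), ([207.0, 184.5], 18), ([277.3, 201.6], 28), ([235.7, 220.4], 29)]
top 247 158 home: grip [247.8 159.8] tip [247.8 144.5] [([248.7, 159.6], 18), ([289.0, 162.5], 18), ([392.5, 184.0], 8), ([241.2, 193.9], 17)]
```

View pics/final.png

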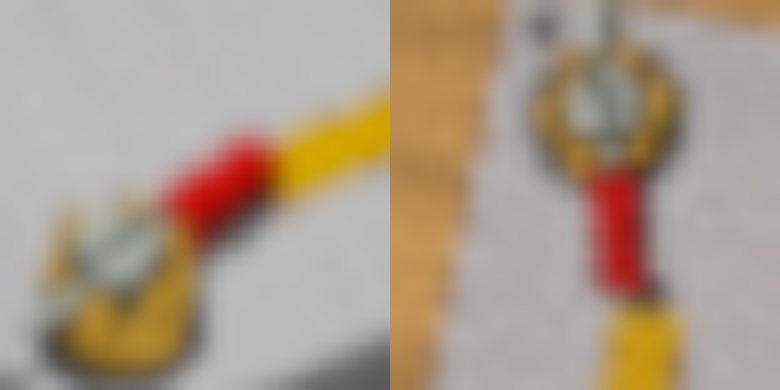

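```bash
python3 -c "
from cell import env
print(env.job_done())"
```

```text
the job is handed in; nothing more can be done
None
```

I handed the job in at about 27 s. The nut bit firmly and I turned it on to the next slot. The red pin went in until its shoulder pushed back hard, and both cameras then showed it seated, with the gripper clear. The hand-in returned no verdict.

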